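Stack the blue parts box on the grey one

ROBOT

A 7-joint arm with a two-finger parallel gripper is mounted at the origin on the work surface. World frame = base frame: x ahead of the robot, y to its left, z up, the work surface at z = 0. Lengths are in m, angles in rad, forces in N, time in s.
With the tool pointing down it reaches from about 0.4 to 0.925 m from the base axis. Payload 4.1 kg.
Tool frame: the origin (TCP) lies at the very end of the fingers, on their centre line; the grasp point (between the pads) lies arm.grip_depth behind it (arm.grip_depth is the distance from the TCP to the grasp point, in m); x points along the fingers, z is the direction in which the jaws open and shut, and the axes are right-handed (so a half turn about x gives the same grasp; the last joint's range is limited). The gripper opens to 85 mm and grips with 20 to 120 N. Pads are 22 mm wide; open, the fingers measure 114 mm over their backs; the gripper's body (76 mm by 85 mm) begins 54 mm behind the grasp point. The pads swing forward as they close: fully open they stand 13 mm farther back than shut.
Start: joints at [1.206, 0.398, 0.045, 1.537, -0.019, 1.207, -0.051], TCP at [0.171, -0.627, 0.231] pointing down, gripper open.
Joint ranges: [-2.82, 2.82], [-0.49, 2.23], [-1.37, 1.46], [0, 2.46], [-1.36, 4.5], [0.23, 2], [-2.94, 2.94]. Speed limits (rad/s): [2.57, 2.57, 3.14, 3.14, 3.14, 3.14, 3.14].

INTERFACE

Orientations are given as [roll, pitch, yaw] about the fixed x, y, z axes, in that order (R = Rz(yaw) Ry(pitch) Rx(roll)).
In Python, from plant import arm gives the robot as it stands.
- The arm moves only by the shell command python3 -m jog 'ROWS'. ROWS is JSON, a list of rows, each a list of 7 numbers: the shift along the world's x, y, z in cm, then the turn, a rotation vector about the world's x, y, z in degrees, then the opening, from -1 (shut) to 1 (fully open). In form: [[dx, dy, dz, ax, ay, az, grip], ...]. A call has 1 to 5 rows; each row shifts and turns the pose as measured when the row begins; what a row does not reach is not made up. A row lasts 1/8 s, in which the tool goes at most 62.5 mm and 10.7 degrees, less where a joint would pass 70% of its speed; a pose out of reach is approached as far as the arm can. A call is refused whole if a number of a shift passes 6.25 or a number of a turn 10.7, either way. A call with a gripper value outside its range is refused whole. The fingers move at their own pace and stop on an object; the grip force is fixed at half the most. Time passes only in rows, so rows that do not move let the fingers close. It gives the time, the measured TCP pose, the force and the opening at its end, in the units of the state.
- arm.get_obs(): the state, without advancing time (a new reading comes with each control period).
- arm.capture(name): name is "scene" or "top" or "wrist"; returns the picture (480x640x3 uint8, blue, green, red); there is no depth.
- arm.camera_model(name): a dict with "vfov" (degrees; the focal length in pixels is half the picture's height over the tangent of half this angle, whatever the lens; pixels are square), "cx", "cy" (the principal point, pixels), "R" (3x3) and "t" (3): a world point X has camera coordinates R X + t. Camera axes: x right, y down, z forward; pixel columns grow to the right and rows downward; lengths in m; the calibration is good to about 2 mm. A picture is of the moment at which its call begins: read the wrist's pose just before it. camera_model takes no time and is no camera call; for the wrist camera it gives the pose at the moment of the call.
- arm.close_job(): hands the job in, once; it reports no verdict.
The state is a dict: "time": time; "q": joint angles; "joint_velocities": joint speeds; "tau": joint torques, N m; "position": TCP position; "eef_rot": TCP orientation; "contact_force": force on the tool from outside, world axes, zero at the start; "wrist_torque": the same for the moment, N m; "opening": opening from 0.0 (shut) to 1.0 (fully open).
Only numpy, scipy, OpenCV 4.12 (cv2) and the standard library are available. Lean on these libraries where they do the work, as an engineer would, in place of code of your own. Each camera call takes 0.05 s, during which the arm holds its last target. There are 200 camera calls.

TASK

Clear some bench space: pick up the blue lidded parts box and set it down on top of the grey one, lined up so that its four corner feet drop into the four corner recesses of the grey lid and it sits level, then let go of it. Lower it in rather than dropping it, keep the grey box about where it stands, and leave the red box and the aluminium bracket alone.

Things in the scene. Friction and masses are not known exactly. Their poses are not given: they have to be found in the camera images.
- blue_box_center (a point): Centre (half-way up, 36 mm over the bench) of the blue plastic parts box, 124 x 66 mm, 72 mm tall over its feet, closed lid fixed on, 0.3 to 0.6 kg, upright. x along its length, y across its 66 mm width, z up; grip it across the width by its plain long sides. Below are four round rubber feet, 10 mm across, 10 mm tall, at x = +-45.5, y = +-16.5 mm; either way round fits.
- grey_box_lid (a point): Centre of the lid's top face (72 mm over the bench) of the loose grey parts box, same form and size as the blue, 0.8 kg. x along its length, z up. The flat lid has four corner recesses, 26 mm square, 8 mm deep, dark floors, centred at x = +-45.5, y = +-16.5 mm: 8 mm of play for a foot. Feet home, the blue centre is 28 mm above this point (36 mm if the feet stand on the lid's face).
- red_box_center (a point): Centre (half-way up) of the red plastic parts box, same form as the other two (124 x 66 mm, 72 mm tall over its feet, closed lid fixed on); bystander, to be left alone.
- bracket_center (a point): Centre (half-way up) of a milled aluminium bracket, 60 x 120 mm and 34 mm tall, a plate with two round bosses, lying on the bench farther out than the boxes; bystander, to be left alone. Its y runs along its length.
Not all that is in view belongs to the job. Of the things that look like the part that bears blue_box_center, the larger one is meant. Several things look just like the part that bears grey_box_lid: the one meant starts farthest from the robot's base.

How it is judged:
On the way:
1. the blue box is lifted over the height of the grey lid (z of blue_box_center in the frame of grey_box_lid above 0.038 m), for 0.1 s.
At the end, for the whole second after the job is handed in: Blue box released and still on the grey, feet in the recesses: centres within 15 mm in plan, blue centre 22 to 31.5 mm over the grey lid, level to 4.5 degrees, lengths parallel to 15 degrees; grey upright, within 50 mm of its start, red box and bracket within 30 mm of theirs (horizontal distance between blue_box_center and grey_box_lid below 0.015 m and z of blue_box_center in the frame of grey_box_lid between 0.022 and 0.0315 m and angle between each of blue_box_center, grey_box_lid's own z axis and vertical below 0.08 rad and angle between the x axis of blue_box_center and the x axis of grey_box_lid, either way round below 0.26 rad and linear speed of blue_box below 0.02 m/s and distance of grey_box_lid from where it was at the start of the episode below 0.05 m and distance of each of red_box_center, bracket_center from where it was at the start of the episode below 0.03 m); the robot touches nothing.
It fails at once if the blue box is let go of more than 25 mm above its seat (z of blue_box_center in the frame of grey_box_lid above 0.053 m and contact force between blue_box and the fingers below 0.05 N and contact force between blue_box and the arm below 0.05 N).
It fails at once if the red box is disturbed by more than 30 mm (distance of red_box_center from where it was at the start of the episode above 0.03 m).
It fails at once if the bracket is disturbed by more than 30 mm (distance of bracket_center from where it was at the start of the episode above 0.03 m).
It also fails if it takes over 40 s, if anything falls off the work surface, if the arm or the gripper's body presses on something with over 40 N, if the wrist force passes 120 N, or if a joint passes its speed limit or range.

## Working session

There is one attempt and no reset: what is moved stays moved. The work goes in short steps, Python scripts to look and compute and a shell command to move; the robot and the scene stay as the last step left them, time stands still between calls to the robot, and variables do not carry over. Pictures are saved under pics/ and viewed, about 8 in all and at most 12, crops included, and the job is handed in when it is done.

```bash
ls; mkdir -p pics; cat > h.py <<'E'
import numpy as np, cv2, json
from plant import arm
def snap(cam,name):
    m=arm.camera_model(cam); im=arm.capture(cam); cv2.imwrite(f'pics/{name}.png',im)
    np.savez(f'pics/{name}.npz',R=m['R'],t=m['t'],k=[m['vfov'],m['cx'],m['cy']]); return im
def ray(name,uv,z):
    d=np.load(f'pics/{name}.npz'); R,t=d['R'],d['t']; v,cx,cy=d['k']; f=240/np.tan(np.radians(v)/2)
    C=-R.T@t; r=R.T@np.array([(uv[0]-cx)/f,(uv[1]-cy)/f,1]); return C+r*(z-C[2])/r[2]
def proj(name,X):
    d=np.load(f'pics/{name}.npz'); v,cx,cy=d['k']; f=240/np.tan(np.radians(v)/2)
    c=d['R']@np.array(X)+d['t']; return c[:2]/c[2]*f+[cx,cy]
E
python3 - <<'E'
from h import *
snap('top','top0'); snap('scene','scene0')
o=arm.get_obs(); print({k:np.round(v,3) for k,v in o.items()},arm.grip_depth)
d=np.load('pics/top0.npz');print(d['R'].round(3),d['t'],d['k'],proj('top0',[.6,0,0]))
E
```

```text
pics
{'time': np.float64(0.1), 'q': array([ 1.206,  0.399,  0.045,  1.538, -0.019,  1.207, -0.051]), 'joint_velocities': array([ 0.001,  0.001,  0.001, -0.003,  0.001, -0.002, -0.001]), 'tau': array([ 4.0000e-03, -4.7626e+01,  1.3700e+00, -2.5495e+01,  1.2000e-02,
        5.0000e-03,  0.0000e+00]), 'position': array([ 0.171, -0.627,  0.23 ]), 'eef_rot': array([-3.063,  1.569,  1.915]), 'contact_force': array([0.178, 0.067, 1.017]), 'wrist_torque': array([-0.023, -0.041, -0.003]), 'opening': np.float64(0.998)} 0.0187
[[ 0.008 -1.    -0.014]
 [-0.996 -0.007 -0.094]
 [ 0.094  0.014 -0.995]] [0.05978805 0.55796038 0.96475944] [ 48.2788068  319.04790563 238.13347084] [352.98651064 217.47683348]
```

View pics/top0.png

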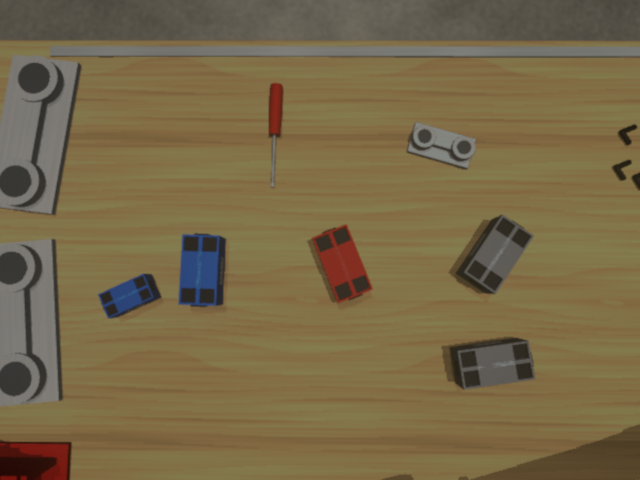

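View pics/scene0.png

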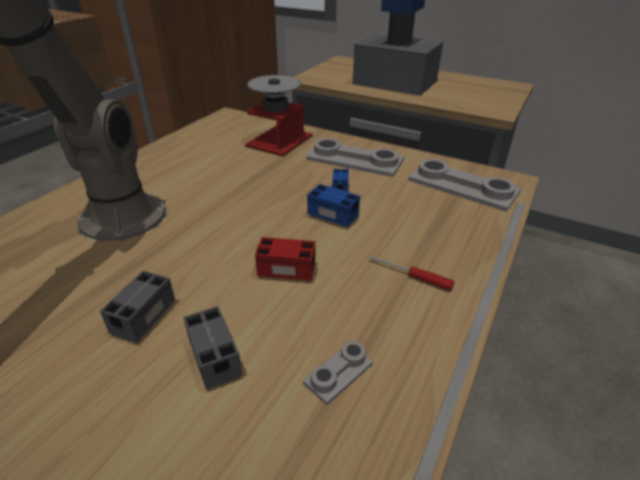

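Top view: there are two blue boxes, a large one at (201,270) and a small one at (129,296); I want the larger. There are two grey boxes, at (497,255) and (493,363); I want the one farther from the base. The red box is at (341,263) and the bracket at (441,146). I'll confirm with distances and an enlarged crop.

```bash
python3 - <<'E'
from h import *
for n,uv in dict(blueL=(201,270),blueS=(129,296),greyA=(497,255),greyB=(493,363),red=(341,263)).items():
    p=ray('top0',uv,.072); print(n,p.round(3),np.hypot(*p[:2]).round(3))
im=cv2.imread('pics/top0.png')
a=cv2.resize(im[220:320,95:245],None,fx=5,fy=5,interpolation=2)[:, :400*2]
a=cv2.resize(im[225:315,155:245],(400,400),interpolation=2); b=cv2.resize(im[210:300,450:540],(400,400),interpolation=2)
out=cv2.convertScaleAbs(np.hstack([a,b]),alpha=1.8); cv2.imwrite('pics/crop0.png',out)
E
```

```text
blueL [0.495 0.271 0.072] 0.565
blueS [0.449 0.396 0.072] 0.599
greyA [ 0.526 -0.249  0.072] 0.582
greyB [ 0.339 -0.238  0.072] 0.414
red [0.51  0.024 0.072] 0.51
```

View pics/crop0.png

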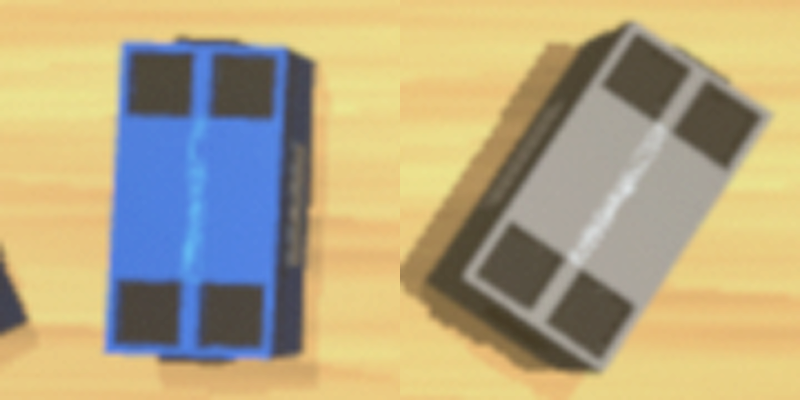

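The crop confirms both: on the left the large blue box, with lid corners at (123,43), (288,48), (273,357) and (107,352); on the right the farther grey box (0.58 m against 0.41 m), with corners at (632,20), (773,113), (603,372) and (463,277).

```bash
python3 - <<'E'
from h import *
def pose(C,off):
    P=np.array([ray('top0',np.array(c)*90/400-.5+.1+off,.072)[:2] for c in C])
    e=((P[0]+P[1])-(P[2]+P[3]))/2; w=((P[1]+P[2])-(P[0]+P[3]))/2
    print(P.mean(0).round(4),'L',np.linalg.norm(e).round(4),'W',np.linalg.norm(w).round(4),'ang',np.degrees(np.arctan2(e[1],e[0])).round(2))
pose([(123,43),(288,48),(273,357),(107,352)],np.array([155,225]))
pose([(232,20),(373,113),(203,372),(63,277)],np.array([450,210]))
from scipy.spatial.transform import Rotation as Ro
print(Ro.from_euler('xyz',arm.get_obs()['eef_rot']).as_matrix().round(3))
E
```

```text
[0.4965 0.2742] L 0.1224 W 0.0659 ang -1.21
[ 0.5285 -0.2518] L 0.1235 W 0.0656 ang -33.93
[[-0.001  0.965  0.263]
 [ 0.002  0.263 -0.965]
 [-1.    -0.    -0.002]]
```

```bash
python3 -m jog '[[4,4,0,0,0,0,1],[4,4,0,0,0,0,1],[4,4,0,0,0,0,1],[4,4,0,0,0,0,1],[3.5,5,0,0,0,-2,1]]'; python3 -m jog '[[3,5,0,0,0,-2,1],[3,5,0,0,0,-2,1],[3,5,0,0,0,-2,1],[2,6,0,0,0,-2,1],[1,6,0,0,0,-2,1]]'; python3 -m jog '[[0,6,0,0,0,-2,1],[0,6,0,0,0,-2,1],[0,6,0,0,0,0,1],[0,6,0,0,0,0,1],[0,6,0,0,0,0,1]]'
```

```text
time: 0.72
position: [0.3639, -0.4137, 0.2275]
eef_rot: [-2.309, 1.565, 2.621]
contact_force: [1.0, -0.2, 0.2]
opening: 1.001
time: 1.35
position: [0.4868, -0.1368, 0.226]
eef_rot: [-2.412, 1.565, 2.338]
contact_force: [0.7, -0.4, 0.3]
opening: 1.002
time: 1.98
position: [0.4853, 0.1727, 0.2251]
eef_rot: [-2.377, 1.565, 2.301]
contact_force: [1.4, -0.8, -0.1]
opening: 0.997
```

```bash
python3 -m jog '[[1,5,0,0,0,0,1],[0,4.5,0,0,0,0,1],[0,0.5,0,0,0,0,1],[0,0,0,0,0,0,1]]'
cat >> h.py <<'E'
from scipy.spatial.transform import Rotation as Ro
def togo(xyz,jaw):
    o=arm.get_obs(); M=Ro.from_euler('xyz',o['eef_rot']).as_matrix()
    yaw=np.degrees(np.arctan2(M[1,2],M[0,2])); dyaw=(jaw-yaw+90)%180-90
    # tilt fix: rotation bringing tool x to -z
    t=np.degrees(np.cross(M[:,0],[0,0,-1]))
    print('pos',o['position'].round(4),'d cm',((np.array(xyz)-o['position'])*100).round(2),'dyaw',dyaw.round(2),'tilt',t.round(2),'F',o['contact_force'].round(1),'open',round(o['opening'],3),'t',o['time'].round(2),'q7',o['q'].round(2))
E
python3 - <<'E'
from h import *
togo([.4965,.2742,.03],-91.2)
snap('wrist','w1')
for x in (-.062,.062):
  for y in (-.033,.033): print(proj('w1',[.4965+x,.2742+y,.072]))
E
```

```text
time: 2.48
position: [0.4926, 0.2807, 0.2237]
eef_rot: [-2.196, 1.563, 2.49]
contact_force: [0.1, -0.3, -0.2]
opening: 1.001Traceback (most recent call last):
  File "<stdin>", line 2, in <module>
  File "h.py", line 18, in togo
    print('pos',o['position'].round(4),'d cm',((np.array(xyz)-o['position'])*100).round(2),'dyaw',dyaw.round(2),'tilt',t.round(2),'F',o['contact_force'].round(1),'open',round(o['opening'],3),'t',o['time'].round(2),'q7',o['q'].round(2))
                                                                                                                                                                                                   ^^^^^^^^^^^^^^^
AttributeError: 'float' object has no attribute 'round'
```

```bash
sed -i "s/o\['contact_force'\].round(1)/np.round(o['contact_force'],1)/;s/o\['time'\].round(2)/round(float(o['time']),2)/;s/o\['q'\].round(2)/np.round(o['q'],2)/;s/round(o\['opening'\],3)/round(float(o['opening']),3)/;s/o\['position'\].round(4)/np.round(o['position'],4)/" h.py
python3 - <<'E'
from h import *
togo([.4965,.2742,.03],-91.2)
snap('wrist','w1')
for x in (-.062,.062):
  for y in (-.033,.033): print(proj('w1',[.4965+x,.2742+y,.072]))
E
```

```text
pos [0.4926 0.2807 0.2237] d cm [  0.39  -0.65 -19.37] dyaw 0.31 tilt [-0.28 -0.37 -0.  ] F [ 0.1 -0.3 -0.2] open 1.001 t 2.48 q7 [-0.13  0.3  -0.56  1.73  0.16  1.16 -2.33]
[368.70584668 277.07580674]
[299.14242733 278.57146136]
[371.26915266 141.5888317 ]
[291.69057885 143.74785826]
```

View pics/w1.png

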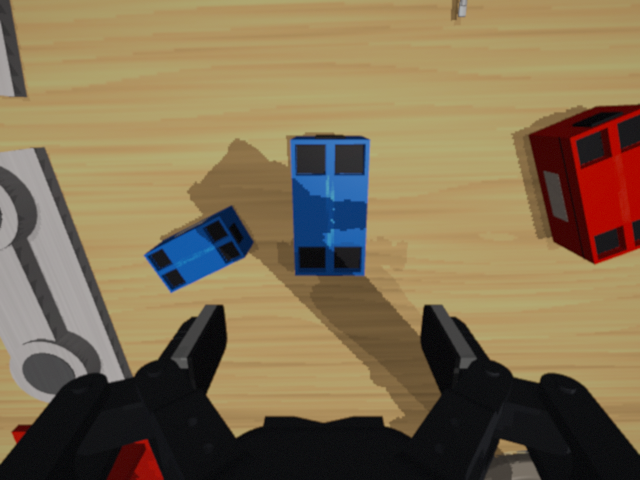

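The large blue box is centred in the wrist view, with lid corners at (294,138), (369,139), (364,275) and (296,273). That is within about 4 px of the prediction.

```bash
python3 - <<'E'
from h import *
P=np.array([ray('w1',c,.072)[:2] for c in [(294,138),(369,139),(364,275),(296,273)]]); print(P.round(4),P.mean(0))
s=ray('w1',(252,240),.04);print('small box edge',s)
E
python3 -m jog '[[0.4,-0.6,-5,0,0,0,1],[0,0,-5,0,0,0,1],[0,0,0,0,0,0,1]]'; python3 -c "
from h import *
togo([.4975,.2742,.03],-91.2)"
```

```text
[[0.563  0.305 ]
 [0.5606 0.2431]
 [0.4368 0.2457]
 [0.4404 0.3099]] [0.50020559 0.27592526]
small box edge [0.46311929 0.35590201 0.04      ]
time: 2.9
position: [0.4989, 0.2687, 0.1228]
eef_rot: [-2.36, 1.567, 2.317]
contact_force: [-0.6, 0.5, -0.3]
opening: 1.0
pos [0.4989 0.2687 0.1228] d cm [-0.14  0.55 -9.28] dyaw 0.8 tilt [-0.17 -0.16 -0.  ] F [-0.6  0.5 -0.3] open 1.0 t 2.9 q7 [-0.15  0.4  -0.53  1.84  0.23  0.96 -2.38]
```

```bash
python3 -m jog '[[0,0.6,-1,0,0,0.5,1],[0,0,-2,0,0,0,1],[0,0,0,0,0,0,1]]'; python3 -c "
from h import *
togo([.4985,.275,.03],-91.5)"
```

```text
time: 3.28
position: [0.502, 0.275, 0.0953]
eef_rot: [2.571, 1.564, 0.972]
contact_force: [-0.5, -0.3, 0.7]
opening: 1.0
pos [0.502  0.275  0.0953] d cm [-0.35 -0.   -6.53] dyaw 0.12 tilt [-0.3   0.21  0.  ] F [-0.5 -0.3  0.7] open 1.0 t 3.27 q7 [-0.17  0.44 -0.52  1.86  0.27  0.91 -2.4 ]
```

```bash
python3 -m jog '[[-0.3,0,-2.5,0,0,0,1],[0,0,-2.5,0,0,0,1],[0,0,-1.5,0,0,0,1],[0,0,0,0,0,0,1]]'; python3 -c "
from h import *
togo([.4985,.275,.03],-91.5)"
```

```text
time: 3.78
position: [0.5019, 0.2772, 0.032]
eef_rot: [2.302, 1.557, 0.703]
contact_force: [0.4, -0.5, 0.1]
opening: 0.997
pos [0.5019 0.2772 0.032 ] d cm [-0.34 -0.22 -0.2 ] dyaw 0.11 tilt [-0.51  0.6   0.  ] F [ 0.4 -0.5  0.1] open 0.997 t 3.77 q7 [-0.2   0.52 -0.48  1.9   0.33  0.78 -2.46]
```

```bash
python3 -m jog '[[-0.3,-0.2,0,-0.5,0.6,0,1],[0,0,0,0,0,0,-1],[0,0,0,0,0,0,-1],[0,0,0,0,0,0,-1],[0,0,0,0,0,0,-1]]';python3 -m jog '[[0,0,0,0,0,0,-1],[0,0,0,0,0,0,-1],[0,0,2,0,0,0,-1],[0,0,2,0,0,0,-1],[0,0,0,0,0,0,-1]]'; python3 -c "
from h import *
togo([.4985,.275,.03],-91.5)"
```

```text
time: 4.4
position: [0.5003, 0.276, 0.0343]
eef_rot: [2.129, 1.567, 0.529]
contact_force: [-0.1, 0.8, -2.3]
opening: 0.765
time: 5.03
position: [0.4992, 0.2754, 0.0763]
eef_rot: [2.021, 1.57, 0.422]
contact_force: [0.8, 0.4, -4.2]
opening: 0.766
pos [0.4992 0.2754 0.0763] d cm [-0.07 -0.04 -4.63] dyaw 0.12 tilt [-0.03  0.06  0.  ] F [ 0.8  0.4 -4.2] open 0.766 t 5.03 q7 [-0.18  0.46 -0.51  1.87  0.29  0.88 -2.42]
```

The box is gripped (opening 65 mm, about 0.43 kg) and lifted. Now raising it and carrying it to the grey box.

```bash
python3 -m jog '[[0,0,4,0,0,0,-1],[0,0,5,0,0,0,-1],[0,-2,4,0,0,0,-1],[0,-4,0,0,0,-3,-1],[0.2,-5,0,0,0,-4,-1]]';python3 -m jog '[[0.3,-5,0,0,0,-4,-1],[0.3,-5,0,0,0,-4,-1],[0.3,-5,0,0,0,-4,-1],[0.3,-5,0,0,0,-4,-1],[0.3,-5,0,0,0,-4,-1]]';python3 -m jog '[[0.3,-5,0,0,0,-3,-1],[0.3,-4,0,0,0,-2,-1],[0.3,-2,0,0,0,-1,-1],[0,0,0,0,0,0,-1]]'; python3 -c "
from h import *
togo([.5285,-.2518,.2],-123.9)"
```

```text
time: 5.65
position: [0.4972, 0.1666, 0.2087]
eef_rot: [-2.008, 1.568, 2.562]
contact_force: [0.5, -1.3, -4.1]
opening: 0.768
time: 6.28
position: [0.5087, -0.0908, 0.2072]
eef_rot: [-1.469, 1.566, 2.743]
contact_force: [0.6, 0.5, -4.7]
opening: 0.763
time: 6.78
position: [0.5145, -0.2076, 0.205]
eef_rot: [-1.258, 1.561, 2.838]
contact_force: [-0.1, 0.9, -4.2]
opening: 0.764
pos [ 0.5145 -0.2076  0.205 ] d cm [ 1.4  -4.42 -0.5 ] dyaw 1.38 tilt [-0.16 -0.51 -0.  ] F [-0.1  0.9 -4.2] open 0.764 t 6.78 q7 [ 0.47  0.26 -0.2   1.79  0.06  1.11 -1.93]
```

```bash
python3 -m jog '[[1,-3,0,-0.1,-0.5,1.4,-1],[0.4,-1.4,0,0,0,0,-1],[0,0,0,0,0,0,-1]]'; python3 - <<'E'
from h import *
togo([.5285,-.2518,.2],-123.9)
im=snap('wrist','w2'); snap('top','top2')
t=cv2.imread('pics/top2.png')
cv2.imwrite('pics/w2c.png',cv2.convertScaleAbs(im,alpha=1.5))
cv2.imwrite('pics/top2c.png',cv2.convertScaleAbs(cv2.resize(t[190:320,420:580],None,fx=4.5,fy=4.5,interpolation=2),alpha=1.8))
E
```

```text
time: 7.15
position: [0.5297, -0.2443, 0.2043]
eef_rot: [-2.288, 1.563, 1.843]
contact_force: [0.4, 0.8, -4.1]
opening: 0.762
pos [ 0.5297 -0.2443  0.2043] d cm [-0.12 -0.75 -0.43] dyaw -0.59 tilt [-0.42 -0.12 -0.  ] F [ 0.4  0.8 -4.1] open 0.762 t 7.15 q7 [ 0.51  0.31 -0.18  1.73  0.05  1.12 -1.84]
```

View pics/w2c.png

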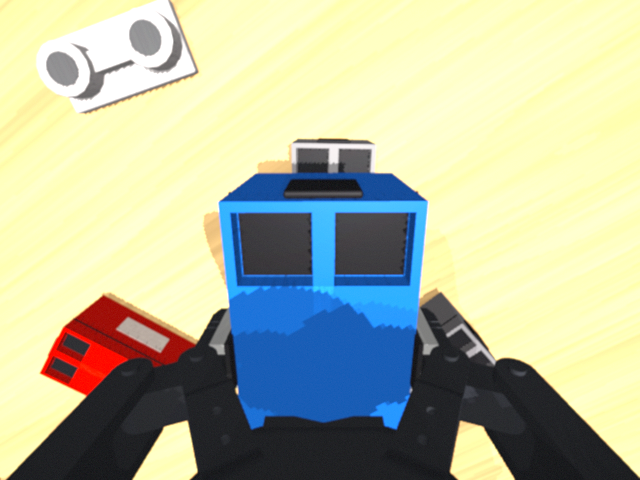

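Wrist view: the held blue box has its far lid corners at about (221,201) and (427,201). The grey lid's far edge shows behind it at about (292..375,143). I'll enlarge that to compare the two directly.

```bash
python3 - <<'E'
from h import *
im=cv2.imread('pics/w2.png')
cv2.imwrite('pics/w2d.png',cv2.convertScaleAbs(cv2.resize(im[120:220,212:436],None,fx=3.5,fy=3.5,interpolation=2),alpha=1.3))
E
```

```text
(no output)
```

View pics/w2d.png

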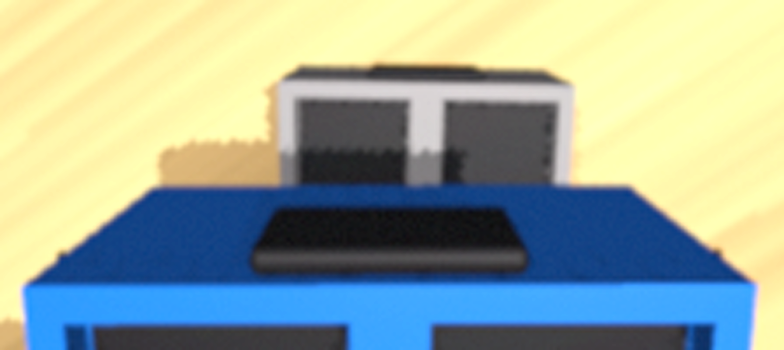

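Enlarged: the grey lid's far corners are at crop (279,80) and (573,84). The blue box's top far corners are at (25,284) and (754,282), and its lower far edge runs (155,187) to (632,187).

```bash
python3 - <<'E'
from h import *
o=arm.get_obs(); M=Ro.from_euler('xyz',o['eef_rot']).as_matrix(); print('jaw',np.degrees(np.arctan2(M[1,2],M[0,2])))
g=lambda c,z: ray('w2',(np.array(c)+.5)/3.5-.5+[212,120],z)[:2]
zt=.2043+.0377
def far(n,a,b,z):
    A,B=g(a,z),g(b,z); w=B-A; th=np.degrees(np.arctan2(w[1],w[0]))+90
    u=np.array([np.cos(np.radians(th)),np.sin(np.radians(th))]); c=(A+B)/2-.062*u
    print(n,'W',np.linalg.norm(w).round(4),'ang',th.round(2),'centre',c.round(4))
far('grey',(279,80),(573,84),.072)
far('bluetop',(25,284),(754,282),zt)
far('bluebot',(155,187),(632,187),zt-.062)
print('tcp',o['position'])
E
```

```text
jaw -123.23029332894473
grey W 0.0651 ang -34.06 centre [ 0.531  -0.2502]
bluetop W 0.065 ang -33.08 centre [ 0.5296 -0.2423]
bluebot W 0.0659 ang -33.27 centre [ 0.5288 -0.2417]
tcp [ 0.52959174 -0.24329842  0.20433418]
```

The wrist and top-view estimates agree to under 1 mm: TCP target (0.5315, -0.252), jaw at -124°, seated TCP z about 0.098.

```bash
python3 -m jog '[[0.2,-0.8,-3,-0.4,-0.1,-0.7,-1],[0,0,-3,0,0,0,-1],[0,0,-1,0,0,0,-1],[0,0,0,0,0,0,-1]]'; python3 -c "
from h import *
togo([.5315,-.252,.098],-124)"
```

```text
time: 7.75
position: [0.5329, -0.2454, 0.1345]
eef_rot: [3.114, 1.567, 0.957]
contact_force: [0.7, 0.1, -4.3]
opening: 0.763
pos [ 0.5329 -0.2454  0.1345] d cm [-0.14 -0.66 -3.65] dyaw -0.43 tilt [-0.16  0.11  0.  ] F [ 0.7  0.1 -4.3] open 0.763 t 7.75 q7 [ 0.5   0.38 -0.18  1.79  0.08  0.97 -1.86]
```

```bash
python3 -m jog '[[-0.1,-0.7,-0.5,-0.1,0.1,-0.4,-1],[0,0,-0.5,0,0,0,-1],[0,0,0,0,0,0,-1]]'; python3 -c "
from h import *
togo([.5315,-.252,.098],-124)"
```

```text
time: 8.12
position: [0.5336, -0.2532, 0.1266]
eef_rot: [1.969, 1.566, -0.195]
contact_force: [0.1, -0.8, -4.1]
opening: 0.761
pos [ 0.5336 -0.2532  0.1266] d cm [-0.21  0.12 -2.86] dyaw -0.01 tilt [0.05 0.25 0.  ] F [ 0.1 -0.8 -4.1] open 0.761 t 8.12 q7 [ 0.51  0.39 -0.17  1.79  0.08  0.96 -1.86]
```

```bash
python3 -m jog '[[-0.2,0.1,-0.6,0,0.2,0,-1],[0,0,-0.6,0,0,0,-1],[0,0,0,0,0,0,-1]]'; python3 -c "
from h import *
togo([.5315,-.252,.098],-124)"
```

```text
time: 8.5
position: [0.5316, -0.2523, 0.1142]
eef_rot: [1.435, 1.569, -0.729]
contact_force: [-0.6, 0.0, -4.2]
opening: 0.763
pos [ 0.5316 -0.2523  0.1142] d cm [-0.01  0.03 -1.62] dyaw 0.0 tilt [0.06 0.07 0.  ] F [-0.6  0.  -4.2] open 0.763 t 8.5 q7 [ 0.51  0.41 -0.17  1.81  0.08  0.93 -1.87]
```

Aligned to within a millimetre, so I'm lowering slowly.

```bash
python3 -m jog '[[0,0,-0.4,0,0,0,-1],[0,0,-0.3,0,0,0,-1],[0,0,-0.3,0,0,0,-1],[0,0,0,0,0,0,-1]]'; python3 -c "
from h import *
togo([.5315,-.252,.098],-124)"; python3 -m jog '[[0,0,-0.2,0,0,0,-1],[0,0,0,0,0,0,-1]]'; python3 -c "
from h import *
togo([.5315,-.252,.098],-124)"
```

```text
time: 9.0
position: [0.5317, -0.2522, 0.1034]
eef_rot: [1.464, 1.569, -0.7]
contact_force: [0.5, -0.3, -5.2]
opening: 0.765
pos [ 0.5317 -0.2522  0.1034] d cm [-0.02  0.02 -0.54] dyaw -0.01 tilt [0.06 0.07 0.  ] F [ 0.5 -0.3 -5.2] open 0.765 t 9.0 q7 [ 0.5   0.42 -0.17  1.82  0.09  0.91 -1.87]
time: 9.25
position: [0.5319, -0.2523, 0.1015]
eef_rot: [1.52, 1.569, -0.644]
contact_force: [-0.3, -0.0, -3.6]
opening: 0.769
pos [ 0.5319 -0.2523  0.1015] d cm [-0.04  0.03 -0.35] dyaw -0.01 tilt [0.06 0.09 0.  ] F [-0.3 -0.  -3.6] open 0.769 t 9.25 q7 [ 0.5   0.42 -0.17  1.82  0.09  0.91 -1.87]
```

No contact at 0.1015, below the lid-face height of 0.106, so the feet are inside the recesses.

```bash
python3 -m jog '[[0,0,-0.2,0,0,0,-1],[0,0,0,0,0,0,-1]]'; python3 -m jog '[[0,0,-0.1,0,0,0,-1],[0,0,0,0,0,0,-1]]';  python3 -m jog '[[0,0,-0.1,0,0,0,-1],[0,0,0,0,0,0,-1]]'
```

```text
time: 9.5
position: [0.532, -0.2523, 0.0995]
eef_rot: [1.548, 1.569, -0.617]
contact_force: [0.9, -0.2, -3.8]
opening: 0.764
time: 9.75
position: [0.5321, -0.2523, 0.0985]
eef_rot: [1.57, 1.568, -0.594]
contact_force: [0.5, -0.2, -3.7]
opening: 0.761
time: 10.0
position: [0.5323, -0.2524, 0.0984]
eef_rot: [1.609, 1.568, -0.556]
contact_force: [-0.1, -0.3, -4.0]
opening: 0.759
```

```bash
python3 -m jog '[[0,0,-0.15,0,0,0,-1],[0,0,0,0,0,0,-1]]'; python3 -m jog '[[0,0,-0.15,0,0,0,-1],[0,0,0,0,0,0,-1]]'
```

```text
time: 10.25
position: [0.5325, -0.2525, 0.0984]
eef_rot: [1.576, 1.568, -0.589]
contact_force: [-0.6, 0.2, -3.6]
opening: 0.761
time: 10.5
position: [0.5326, -0.2525, 0.0983]
eef_rot: [1.525, 1.567, -0.64]
contact_force: [-2.3, -0.0, -2.6]
opening: 0.759
```

It stopped at 0.0984, the expected seat height, and the load is starting to come off the wrist. Releasing.

```bash
python3 -m jog '[[0,0,0,0,0,0,1],[0,0,0,0,0,0,1],[0,0,0,0,0,0,1],[0,0,0,0,0,0,1]]'; python3 -c "
from h import *
togo([.5315,-.252,.098],-124)"; python3 -m jog '[[0,0,2,0,0,0,1],[0,0,3,0,0,0,1],[0,0,4,0,0,0,1],[0,0,4,0,0,0,1],[0,0,0,0,0,0,1]]'; python3 - <<'E'
from h import *
im=snap('wrist','w3'); snap('scene','scene3'); s=cv2.imread('pics/scene3.png')
a=im; b=cv2.resize(s[180:480,80:400],(400,375))
cv2.imwrite('pics/fin.png',cv2.convertScaleAbs(np.hstack([cv2.resize(im,(400,300)),cv2.resize(s[240:420,130:370],(400,300),interpolation=2)]),alpha=1.6))
E
```

```text
time: 11.0
position: [0.5346, -0.2533, 0.0988]
eef_rot: [1.689, 1.563, -0.475]
contact_force: [0.5, -0.7, -0.6]
opening: 1.002
pos [ 0.5346 -0.2533  0.0988] d cm [-0.31  0.13 -0.08] dyaw 0.01 tilt [0.2 0.4 0. ] F [ 0.5 -0.7 -0.6] open 1.002 t 11.0 q7 [ 0.5   0.43 -0.17  1.82  0.09  0.9  -1.87]
time: 11.62
position: [0.534, -0.2529, 0.232]
eef_rot: [1.711, 1.564, -0.453]
contact_force: [-0.3, -0.1, -0.7]
opening: 1.0
```

View pics/fin.png

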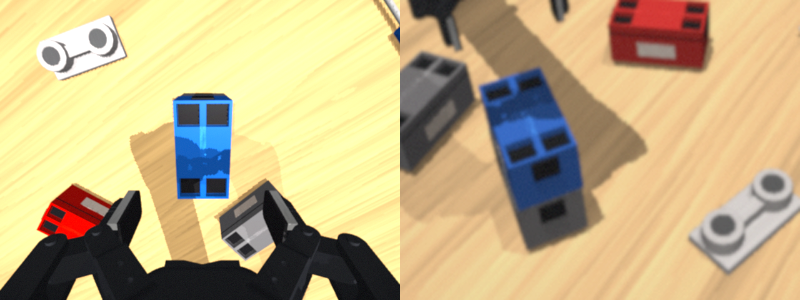

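The left panel shows the blue box squarely over the grey with nothing of the grey sticking out. The right panel shows it flush and level with only a thin seam, and the red box and bracket unmoved. One numeric check on the lid corners, about (173,98), (231,98), (229,198) and (179,198) in the half-size view, then hand in.

```bash
python3 - <<'E'
from h import *
P=np.array([ray('w3',np.array(c)*1.6,.136)[:2] for c in [(173,98.5),(232,98.5),(229,198.5),(178,197.5)]])
e=((P[0]+P[1])-(P[2]+P[3]))/2
print(P.mean(0).round(4),'L',np.linalg.norm(e).round(4),'ang',np.degrees(np.arctan2(e[1],e[0])).round(1))
print('Wfar',np.linalg.norm(P[0]-P[1]).round(4),'Wnear',np.linalg.norm(P[2]-P[3]).round(4))
arm.close_job()
E
```

```text
[ 0.5329 -0.251 ] L 0.1247 ang -33.4
Wfar 0.0646 Wnear 0.0653
the job is handed in; nothing more can be done
```

The blue box is sitting on the farther grey box with its feet in the recesses. I let go of it there and handed the job in at about 12 s of the 40 s allowed.

I gripped the larger blue box across its width, lifted it over the red box, and lined it up over the grey lid using the wrist camera. I then lowered it in small steps until it stopped.

- **Seat height:** it stopped with the TCP at 0.0984 m. The predicted height was 0.098 m with the feet home, and 0.106 m if they had stood on the lid's face.
- **Position:** the final wrist picture puts the blue centre at (0.533, -0.251) and -33.4°. The grey lid was measured before placing at (0.531, -0.250) and -34.1°.
- **Level:** both ends of the lid measured 65 mm wide in that picture, and the seam looks even in the scene view.
- **Surroundings:** the red box and bracket look unmoved by eye. I did not measure their positions or the grey box's again afterwards.
- **Disagreements:** the top and wrist cameras differed by about 4 mm on where the blue box started and 3 mm on the grey lid. The TCP targets worked out from each agreed to under 1 mm. The force reading changed little at touchdown (vertical force from about -4 to -2.6 N), so seating rests on the height and the pictures.

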